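Put a paint jar away and latch the paint cabinet

TASK

Stand the orange-lidded paint jar upright on the round green pad of the cabinet's pulled-out tray and let go, then slide the tray fully home, and then push the cabinet door shut until its sprung latch has snapped in behind the keeper and holds the door by itself. Do not slam the door or press on it with more than about 18 N, and leave everything else on the table where it is.

Things in the scene. Friction and masses are not known exactly. Their poses are not given: they have to be found in the camera images.
- cabinet: fixed plywood cabinet, pale blue roof: 200 deep (x), 270 wide (y), roof top 163 high; turned up to 0.2 rad. Origin: centre of underside; x axis from front to back, z up; front plane at x = -100, opening y -85 to 123, z 85 to 155. On the front's -y side a steel keeper (strike lip) stands out to about x = -154, z 64 to 96
- jar_orange: white paint jar with an orange lid, loose, to be put away: body 36 diameter and 40 high, lid 33 diameter, 52 high in all, about 70 g. Origin: centre of its underside, z up. Two like jars with other lid colours stand near it and their places are swapped at random
- tray (a joint): how far the white tray with the yellow front is pulled out of the cabinet, m: 0 = fully home (end stop), 0.11 = fully out; it slides along the cabinet's x axis (pulled out towards -x) with about 2 N of friction, and stays where it is left
- tray_pad (a point): centre of the round green pad (46 diameter) on the tray's floor, at floor height (96 above the table), 37 behind the outer face of the tray's yellow front; axes as the cabinet's. A low ledge 43 behind it, and three fixed jars behind that
- tray_front (a point): middle of the upper edge of the outer face of the tray's yellow front, 160 wide, 92 to 135 above the table; push it to the cabinet's +x. With the tray home this face is 2 in front of the cabinet's front plane (roof edge 10 behind that): keep finger tips 110 to 125 above the table so that the gripper's body passes over the roof
- door (a joint): angle of the pale blue door, rad: 0 = nominally shut, grows to 1.95 as it swings out towards the robot (the outer face then looks to the cabinet's +y). Light damped hinge; stays where left. Closing, the latch meets the keeper at 0.055 to 0.135; latched it rests between -0.035 and 0.04
- door_hinge (a point): point on the door's vertical hinge axis, at the cabinet's +y side, 160 above the table (the door's upper edge); the axis lies on the door's inner face. Axes turn with the door: at angle 0 as the cabinet's
- door_push (a point): where to push the door: on its outer face, 190 from the hinge axis, 140 above the table. Door 230 wide, 14 thick, 12 to 160 above the table. Own -x points out of the outer face, -y to the free edge. The dark latch housing (63 to 97 above the table, last 43 mm of the width, 14 proud, brass stud 28 proud) is below: push above it, finger tips 115 to 130 above the table
- bolt (a joint): how far the brass latch bolt is pressed in, m: 0 = fully out (sprung), 0.011 = fully in. Its bevel rides over the keeper's lip, pressed in about 8 mm, and it springs out behind it
- jar_blue: paint jar with a blue lid, same size, leave alone; origin centre of underside
- jar_green: paint jar with a green lid, same size, leave alone; origin centre of underside
- carton: yellow carton 120 x 35 x 28, leave alone; origin centre of underside
- cup: white cup 70 diameter, 85 high, leave alone; origin centre of underside
- brush: paint brush 190 long, pale blue handle, lying flat, leave alone; origin centre of underside
- pot_strip: strip of six small paint pots, 30 x 150 x 24, leave alone; origin centre of underside
- bolt_tip (a point): outermost edge of the bolt, 14 beyond the door's free edge, 80 above the table. The keeper's depth is adjusted anew each time, up to 8 mm in or out, unmeasured: feel for it. The bevel needs a push rising to 5 to 12 N at door_push; then the tip rides easily over the 14 thick lip; it snaps in just as a rubber bumper (1 to 9 N) is pressed, about 1 mm before a hard stop. Let go earlier, the door is not held

How it is judged (in metres and radians):
On the way, in this order (a step that is already met when the one before it is completed fails the run):
1. the orange-lidded jar stands upright on the tray's green pad (within 15 mm of its centre), released, with the tray still pulled out (horizontal distance between jar_orange and tray_pad below 0.015 m and z of jar_orange in the frame of tray_pad between -0.005 and 0.005 m and angle between jar_orange's own z axis and vertical below 0.12 rad and contact force between the fingers and jar_orange below 0.1 N and value of joint tray above 0.05 m), for 0.2 s.
2. the tray is fully home (within 4 mm) with the jar still upright on the pad, the door not yet shut (horizontal distance between jar_orange and tray_pad below 0.015 m and z of jar_orange in the frame of tray_pad between -0.005 and 0.005 m and angle between jar_orange's own z axis and vertical below 0.12 rad and value of joint tray below 0.004 m and value of joint door above 0.2 rad), for 0.1 s.
3. the door is shut and its latch bolt has sprung out behind the keeper (value of joint door below 0.047 rad and value of joint bolt below 0.0025 m), for 0.1 s.
At the end, for the whole second after the job is handed in: The orange-lidded jar stands upright (within 0.12 rad) on the green pad (within 15 mm of its centre), the tray is home (within 4 mm), and the door is held shut by its latch alone (angle below 0.047 rad, bolt within 2.5 mm of fully out), all at rest (all of step 3 and horizontal distance between jar_orange and tray_pad below 0.015 m and z of jar_orange in the frame of tray_pad between -0.005 and 0.005 m and angle between jar_orange's own z axis and vertical below 0.12 rad and value of joint tray below 0.004 m and linear speed of jar_orange below 0.02 m/s and velocity of joint door between -0.05 and 0.05 rad/s); the robot touches nothing.
It fails at once if the robot presses on the door with more than 20 N (contact force between any of the fingers, the arm and door above 20 N).
It fails at once if the door is slammed: it turns shut faster than 1.2 rad/s in the last 0.15 rad (value of joint door below 0.15 rad and velocity of joint door below -1.2 rad/s).
It fails at once if another thing on the table is moved by more than 30 mm (distance of any of jar_blue, jar_green, carton, cup, brush, pot_strip from where it was at the start of the episode above 0.03 m).
It also fails if it takes over 67 s, if anything falls off the work surface, if the arm or the gripper's body presses on something with over 40 N, if the wrist force passes 120 N, or if a joint passes its speed limit or range.

ROBOT

A 6-joint arm with a two-finger parallel gripper is mounted at the origin on the work surface. World frame = base frame: x ahead of the robot, y to its left, z up, the work surface at z = 0. Lengths are in mm, angles in rad, forces in N, time in s.
With the tool pointing down it reaches from about 275 to 750 mm from the base axis. Payload 10.2 kg.
Tool frame: the origin (TCP) lies between the finger pads; the fingertips stand 11 mm ahead of it and the grasp point (between the pads) lies 8 mm behind it (ctrl.tip_extent is the distance from the TCP to the fingertips, in mm); z points along the fingers, y is the direction in which the jaws open and shut (so a half turn about z gives the same grasp; the last joint's range is limited). The gripper opens to 85 mm and grips with 20 to 120 N. Pads are 22 mm wide; open, the fingers measure 114 mm over their backs; the gripper's body (76 mm by 85 mm) begins 54 mm behind the grasp point. The pads swing forward as they close: fully open they stand 13 mm farther back than shut.
Start: joints at [0.932, 0.313, 1.498, -0, 1.331, -0.223], TCP at [212.072, 480.267, 242.294] pointing down, gripper open.
Joint ranges: [-2.94, 2.94], [-0.97, 2.17], [0.19, 2.56], [-1.23, 4.37], [0.02, 3.11], [-2.88, 2.88]. Speed limits (rad/s): [2.39, 2.39, 3.01, 3.14, 3.14, 3.14].

INTERFACE

Orientations are given as a unit quaternion [w, x, y, z].
In Python, from rig import ctrl gives the robot as it stands.
- The arm moves only by the tool apply_moves, never from a script. Its argument "commands" is a list of rows, each a list of 5 numbers: the finger opening in cm, from 0 to 8.54, then the shift along the tool's x, y, z in cm, then the turn about the tool's z in rad. In form: [[jaw, dx, dy, dz, roll], ...]. A call has 1 to 12 rows; each row shifts and turns the commanded pose from where the row before left it, along the tool's axes as they then stand; what a row does not reach is not made up. A row lasts 1/12 s, in which the tool goes at most 41.7 mm and 7.16 degrees, less where a joint would pass 70% of its speed; a pose out of reach is approached as far as the arm can. A call with a gripper value outside its range is refused whole. The fingers move at their own pace and stop on an object; "squeeze" is the grip in N (left out, the last holds). Time passes only in rows, so rows that do not move let the fingers close. It gives the time, the measured TCP pose, the force and the opening at its end, in the units of the state.
- ctrl.sense(): the state, without advancing time (a new reading comes with each control period).
- ctrl.capture(name): name is "scene" or "top"; returns the picture (384x512x3 uint8, red, green, blue); there is no depth.
- ctrl.camera_info(name): a dict with "fov_y" (degrees; the focal length in pixels is half the picture's height over the tangent of half this angle, whatever the lens; pixels are square), "cx", "cy" (the principal point, pixels), "camera_from_world" (4x4, takes a point from world to camera coordinates). Camera axes: x right, y down, z forward; pixel columns grow to the right and rows downward; lengths in mm; the calibration is good to about 2 mm. A picture is of the moment at which its call begins. camera_info takes no time and is no camera call.
- ctrl.finish_job(): hands the job in, once; it reports no verdict.
The state is a dict: "time_s": time; "joints": joint angles; "dq": joint speeds; "tau": joint torques, N m; "eef_pos": TCP position; "ee_rot": TCP orientation; "force": force on the tool from outside, world axes, zero at the start; "wrist_torque": the same for the moment, N m; "grip_width": opening from 0.0 (shut) to 1.0 (fully open).
Only numpy, scipy, OpenCV 4.12 (cv2) and the standard library are available. Lean on these libraries where they do the work, as an engineer would, in place of code of your own. Each camera call takes 0.05 s, during which the arm holds its last target.

## Working session

There is one attempt and no reset: what is moved stays moved. The work goes in short steps, Python scripts to look and compute and a tool call to move; the robot and the scene stay as the last step left them, time stands still between calls to the robot, and variables do not carry over. Pictures are saved under pics/ and viewed, and the job is handed in when it is done.

Besides the shell and the picture viewer there is one more tool, called after "Emit:" as a command line: name --pt "numbers of a row" for each row, then --argument value for the rest. apply_moves: Moves the arm, as the interface text tells. Its arguments: {"type":"object","properties":{"commands":{"type":"array"},"squeeze":{"type":"number"}},"required":["commands"]}

```bash
ls; mkdir -p pics; python3 - <<'E'
from rig import ctrl
import cv2, numpy as np
print(ctrl.sense())
for n in("scene","top"):
    im=ctrl.capture(n); cv2.imwrite(f"pics/{n}0.png",im[:,:,::-1]); print(n,ctrl.camera_info(n))
print(ctrl.tip_extent)
E
```

```text
pics
{'time_s': 0.0, 'joints': array([ 9.31645685e-01,  3.13480436e-01,  1.49846087e+00,  3.68551464e-06,
        1.33100015e+00, -2.23392232e-01]), 'dq': array([-0.00019282, -0.00078949,  0.00057746, -0.0012933 , -0.00077841,
        0.00055604]), 'tau': array([ 6.07522852e-04, -4.12253773e+01, -2.59748626e+01, -1.79537337e-04,
        4.03672631e-03,  3.66017173e-05]), 'eef_pos': array([211.89237714, 480.0663326 , 241.71054264]), 'ee_rot': array([-2.83542807e-04,  2.06385612e-01,  9.78470503e-01, -6.11900640e-04]), 'force': array([-0.48104717,  0.07789458, -0.43908959]), 'wrist_torque': array([ 0.02683809, -0.01668651,  0.00914553]), 'grip_width': 0.9974670848341285}
scene {'fov_y': 52.85081210004017, 'cx': 251.39097425644894, 'cy': 196.51717360469127, 'camera_from_world': array([[ 8.54149830e-01,  5.19761466e-01, -1.66158554e-02,
        -5.21806584e+02],
       [ 4.23491263e-01, -7.13777151e-01, -5.57832707e-01,
        -1.47230762e+02],
       [-3.01799963e-01,  4.69436042e-01, -8.29787072e-01,
         1.47410594e+03],
       [ 0.00000000e+00,  0.00000000e+00,  0.00000000e+00,
         1.00000000e+00]])}
top {'fov_y': 50.64747934286646, 'cx': 260.7489935010953, 'cy': 195.4495570793463, 'camera_from_world': array([[-1.91833279e-02, -9.99779821e-01,  8.50355432e-03,
         5.43533641e+01],
       [-9.90024586e-01,  1.78073890e-02, -1.39764863e-01,
         6.05594513e+02],
       [ 1.39582663e-01, -1.10998830e-02, -9.90148207e-01,
         1.56331638e+03],
       [ 0.00000000e+00,  0.00000000e+00,  0.00000000e+00,
         1.00000000e+00]])}
11.0
```

View pics/scene0.png

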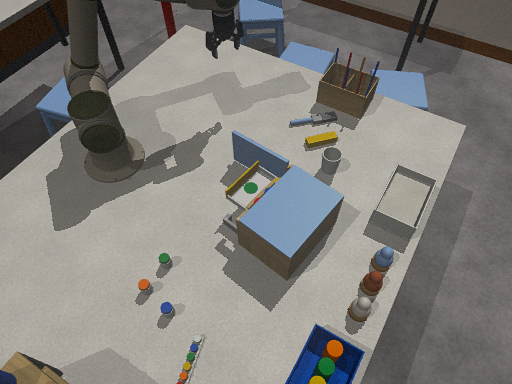

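View pics/top0.png

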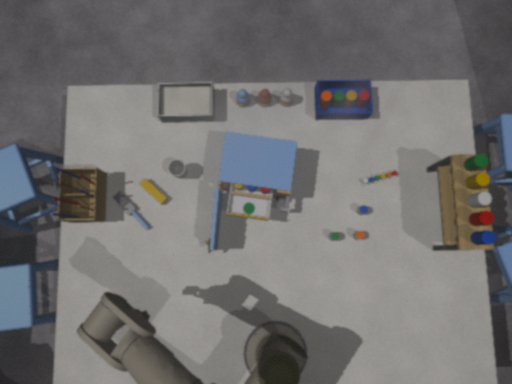

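The scene picture shows the orange lid at (144,285), the green pad at (250,187) and the roof at about (290,210). In the top picture the orange lid is at (360,236), the pad at (248,208), and the open door runs from (222,183) to (212,247). Next I'll measure these.

```bash
cat > h.py <<'E'
import numpy as np, cv2
from rig import ctrl
def cast(n,u,v,z):
    c=ctrl.camera_info(n); M=c["camera_from_world"]; R=M[:3,:3]; t=M[:3,3]
    f=192/np.tan(np.radians(c["fov_y"]/2))
    d=R.T@np.array([(u-c["cx"])/f,(v-c["cy"])/f,1]); o=-R.T@t
    return o+d*(z-o[2])/d[2]
def proj(n,p):
    c=ctrl.camera_info(n); q=c["camera_from_world"]@np.append(p,1)
    f=192/np.tan(np.radians(c["fov_y"]/2))
    return np.array([f*q[0]/q[2]+c["cx"],f*q[1]/q[2]+c["cy"]])
def tri(pt,ps):
    A=[];b=[]
    for n,(u,v) in (("top",pt),("scene",ps)):
        o=cast(n,u,v,0);d=cast(n,u,v,100)-o;d/=np.linalg.norm(d)
        P=np.eye(3)-np.outer(d,d);A.append(P);b.append(P@o)
    return np.linalg.lstsq(np.vstack(A),np.hstack(b),rcond=None)[0]
def blobs(img,h0,h1,s=90,v=50,box=None,mn=8):
    hsv=cv2.cvtColor(img,cv2.COLOR_RGB2HSV)
    m=cv2.inRange(hsv,(h0,s,v),(h1,255,255))
    if box: 
        k=np.zeros_like(m);k[box[1]:box[3],box[0]:box[2]]=1;m=m*k
    n,l,st,c=cv2.connectedComponentsWithStats(m)
    return [(st[i][4],c[i].round(2),st[i][:4]) for i in range(1,n) if st[i][4]>=mn],l
E
python3 - <<'E'
from h import *
T=cv2.cvtColor(cv2.imread("pics/top0.png"),cv2.COLOR_BGR2RGB);S=cv2.cvtColor(cv2.imread("pics/scene0.png"),cv2.COLOR_BGR2RGB)
np.set_printoptions(precision=1,suppress=True)
for nm,h0,h1,bt,bs in (("orange",3,20,(345,225,375,250),(130,270,160,300)),("pad",40,90,(238,198,258,220),(238,178,262,198)),("green",40,90,(325,225,345,245),(150,245,180,275)),("blue",105,130,(350,200,375,220),(155,295,180,320))):
    a,_=blobs(T,h0,h1,box=bt);b,_=blobs(S,h0,h1,box=bs)
    a=max(a,key=lambda t:t[0]);b=max(b,key=lambda t:t[0])
    z=96 if nm=="pad" else 50
    print(nm,a,b,"tri",tri(a[1],b[1]),"top",cast("top",*a[1],z),"scene",cast("scene",*b[1],z))
for n,I in(("top",T),("scene",S)):
    box=(190,125,310,260) if n=="top" else (215,125,350,280)
    x0,y0,x1,y1=box
    cv2.imwrite(f"pics/{n}0z.png",cv2.resize(I[y0:y1,x0:x1,::-1],None,fx=5,fy=4 if False else 5,interpolation=cv2.INTER_CUBIC)[:600+120])
E
python3 -c "
import cv2
for n in('top','scene'):
  i=cv2.imread(f'pics/{n}0z.png');print(i.shape)
  i=cv2.resize(i,None,fx=.8,fy=.8);cv2.imwrite(f'pics/{n}0y.png',i)"
```

```text
orange (np.int32(58), array([359.8, 234.8]), array([356, 231,   9,   8], dtype=int32)) (np.int32(107), array([143.3, 284.2]), array([138, 279,  12,  12], dtype=int32)) tri [ 444.2 -340.7   43.9] top [ 443.8 -339.4   50. ] scene [ 447.2 -341.5   50. ]
pad (np.int32(78), array([248.6, 208. ]), array([244, 203,  10,  11], dtype=int32)) (np.int32(119), array([250.3, 187.5]), array([244, 182,  14,  12], dtype=int32)) tri [552.3  91.5  91.4] top [551.4  91.   96. ] scene [554.5  89.2  96. ]
green (np.int32(34), array([334.7, 235.5]), array([332, 233,   7,   6], dtype=int32)) (np.int32(76), array([163.6, 257.3]), array([159, 253,  10,  10], dtype=int32)) tri [ 443.1 -242.    47.1] top [ 442.9 -241.5   50. ] scene [ 444.5 -242.7   50. ]
blue (np.int32(46), array([363.6, 209.1]), array([360, 206,   8,   7], dtype=int32)) (np.int32(98), array([165.8, 307.1]), array([161, 302,  11,  11], dtype=int32)) tri [ 544.7 -360.7   45.4] top [ 544.  -359.8   50. ] scene [ 546.8 -361.1   50. ]
(675, 600, 3)
(720, 675, 3)
```

View pics/top0y.png

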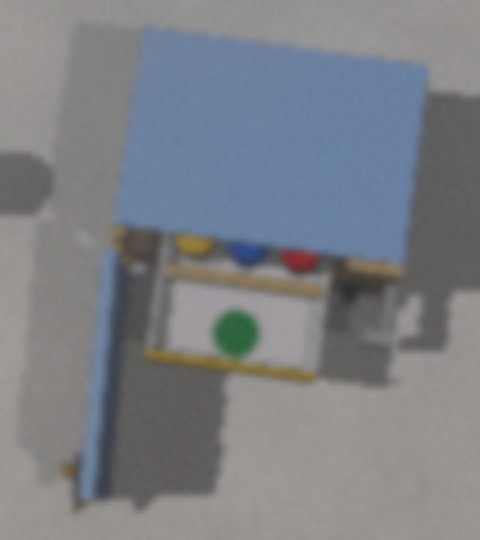

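View pics/scene0y.png

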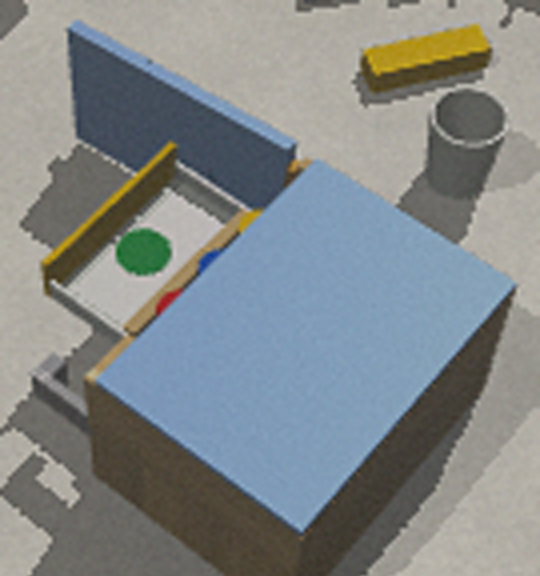

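The zoomed views show the cabinet slightly turned. In the top zoom the roof corners are at (143,28), (427,65), (405,262) and (115,222), the yellow tray front runs from (145,352) to (315,377), and the door's upper edge from (112,250) to (90,498). Next come the yaw, hinge and door angle.

```bash
python3 - <<'E'
from h import *
T=cv2.cvtColor(cv2.imread("pics/top0.png"),cv2.COLOR_BGR2RGB);S=cv2.cvtColor(cv2.imread("pics/scene0.png"),cv2.COLOR_BGR2RGB)
np.set_printoptions(precision=2,suppress=True)
hsv=cv2.cvtColor(T,cv2.COLOR_RGB2HSV); m=cv2.inRange(hsv,(100,70,110),(125,255,255)); m[:, :190]=0;m[:,310:]=0;m[:125]=0;m[270:]=0
n,l,st,c=cv2.connectedComponentsWithStats(m)
for i in range(1,n):
    if st[i][4]<40: continue
    z=163 if st[i][4]>1000 else 160
    cnt=cv2.findContours((l==i).astype(np.uint8),cv2.RETR_EXTERNAL,cv2.CHAIN_APPROX_NONE)[0][0][:,0]
    P=np.array([cast("top",*p,z)[:2] for p in cnt],np.float32)
    r=cv2.minAreaRect(P);print(st[i],r);print(cv2.boxPoints(r))
hsv=cv2.cvtColor(S,cv2.COLOR_RGB2HSV); m=cv2.inRange(hsv,(100,60,150),(125,255,255)); m[:, :225]=0;m[:,350:]=0;m[:125]=0;m[280:]=0
n,l,st,c=cv2.connectedComponentsWithStats(m)
for i in range(1,n):
    if st[i][4]<40: continue
    z=163 if st[i][4]>1000 else 160
    cnt=cv2.findContours((l==i).astype(np.uint8),cv2.RETR_EXTERNAL,cv2.CHAIN_APPROX_NONE)[0][0][:,0]
    P=np.array([cast("scene",*p,z)[:2] for p in cnt],np.float32)
    r=cv2.minAreaRect(P);print("scene",st[i],r);print(cv2.boxPoints(r))
f=lambda x,y:(x/4+190-.4,y/4+125-.4)
print("front edge",cast("top",*f(145,352),135),cast("top",*f(315,377),135))
print("door",cast("top",*f(112,250),160),cast("top",*f(90,498),160))
g=lambda x,y:(x/4+215-.4,y/4+125-.4)
print("scene front edge outer",cast("scene",*g(172,145),135),cast("scene",*g(43,264),135))
print("scene door outer", cast("scene",*g(70,27),160),cast("scene",*g(292,148),160))
E
```

```text
[ 220  133   76   57 3479] ((710.3359375, 54.213890075683594), (265.1840515136719, 200.092041015625), 81.38236236572266)
[[591.55 -61.89]
 [789.38 -91.87]
 [829.12 170.32]
 [631.29 200.3 ]]
[211 189   8  59 165] ((511.2292175292969, 213.24755859375), (12.12100887298584, 212.212158203125), 84.43008422851562)
[[405.04 217.51]
 [616.25 196.92]
 [617.42 208.98]
 [406.21 229.58]]
scene [233 130  56  32 169] ((515.5732421875, 213.1763916015625), (11.945241928100586, 223.4363555908203), 84.59429931640625)
[[403.79 217.76]
 [626.23 196.71]
 [627.36 208.6 ]
 [404.91 229.65]]
scene [ 239  165  105   93 4852] ((720.1822509765625, 51.920616149902344), (267.3524169921875, 194.51336669921875), 80.86981201171875)
[[602.95 -64.63]
 [795.   -95.49]
 [837.42 168.47]
 [645.37 199.34]]
front edge [531.65 174.52 135.  ] [505.57  17.71 135.  ]
door [623.71 202.22 160.  ] [398.39 222.94 160.  ]
scene front edge outer [533.81 170.63 135.  ] [508.    15.72 135.  ]
scene door outer [402.63 220.27 160.  ] [629.16 199.64 160.  ]
```

Emit:
apply_moves --pt "8.54 0 0 0 -0.086" --pt "8.54 0 0 0 -0.086" --pt "8.54 0 0 0 -0.086" --pt "8.54 -1.4 -3.1 0 0" --pt "8.54 -1.4 -3.1 0 0" --pt "8.54 -1.4 -3.1 0 0" --pt "8.54 -1.4 -3.1 0 0" --pt "8.54 -1.4 -3.1 0 0" --pt "8.54 -1.4 -3.1 0 0" --pt "8.54 -1.4 -3.1 0 0" --pt "8.54 -1.4 -3.1 0 0" --pt "8.54 -1.4 -3.1 0 0" --squeeze 30

```text
time_s: 1.1
eef_pos: [292.5, 183.5, 242.2]
ee_rot: [0.0, 0.079, 0.997, -0.0]
force: [1.3, 0.9, -0.1]
grip_width: 0.997
```

Emit:
apply_moves --pt "8.54 -1.4 -3.1 0 0" --pt "8.54 -1.4 -3.1 0 0" --pt "8.54 -1.4 -3.1 0 0" --pt "8.54 -1.4 -3.1 0 0" --pt "8.54 -1.4 -3.1 0 0" --pt "8.54 -1.4 -3.1 0 0" --pt "8.54 -1.4 -3.1 0 0" --pt "8.54 -1.4 -3.1 0 0" --pt "8.54 -1.4 -3.1 0 0" --pt "8.54 -1.4 -3.1 0 0" --pt "8.54 -1.4 -3.1 0 0" --pt "8.54 -1.4 -3.1 0 0"

```text
time_s: 2.1
eef_pos: [400.1, -210.6, 242.0]
ee_rot: [-0.0, 0.079, 0.997, 0.0]
force: [1.1, 0.8, 1.3]
grip_width: 1.0
```

```bash
cat >> h.py <<'E'
EX=np.array([.988,-.156,0]);EY=np.array([.156,.988,0])
def delta(t):
    """remaining tool-axis shift in cm from measured pose to world point t"""
    s=ctrl.sense(); from scipy.spatial.transform import Rotation as R
    q=s["ee_rot"]; M=R.from_quat([q[1],q[2],q[3],q[0]]).as_matrix()
    return (M.T@(np.array(t)-s["eef_pos"]))/10, s
E
python3 - <<'E'
from h import *
d,s=delta([445,-341,18]);print(d,s["eef_pos"],s["joints"],s["ee_rot"])
E
```

```text
[ -6.49942307 -12.17808515  22.39474282] [ 400.09128111 -210.57983682  242.01130425] [-7.44666902e-01  1.51848710e-01  1.70300708e+00  4.43114628e-05
  1.28723980e+00 -2.15718330e+00] [-1.84670827e-04  7.90635603e-02  9.96869545e-01  1.72006425e-04]
```

Emit:
apply_moves --pt "8.54 -1.6 -3.0 0 0" --pt "8.54 -1.6 -3.0 0 0" --pt "8.54 -1.6 -3.1 0 0" --pt "8.54 -1.7 -3.1 0 0" --pt "8.54 0 0 3.0 0" --pt "8.54 0 0 3.0 0" --pt "8.54 0 0 3.0 0" --pt "8.54 0 0 3.0 0" --pt "8.54 0 0 0 0"

```text
time_s: 2.85
eef_pos: [443.1, -337.4, 116.7]
ee_rot: [-0.004, 0.079, 0.997, 0.004]
force: [-1.5, 0.5, -1.0]
grip_width: 0.998
```

```bash
python3 - <<'E'
from h import *
S=ctrl.capture("scene");T=ctrl.capture("top")
a=cv2.resize(S[225:345,90:210],(480,480),interpolation=cv2.INTER_CUBIC)
cv2.imwrite("pics/g1.png",a[:,:,::-1])
d,s=delta([445,-341,18]);print(d,s["eef_pos"])
E
```

```text
[-0.02285822 -0.15963831 10.45243067] [ 445.1095395  -339.48429773  122.52570034]
```

View pics/g1.png

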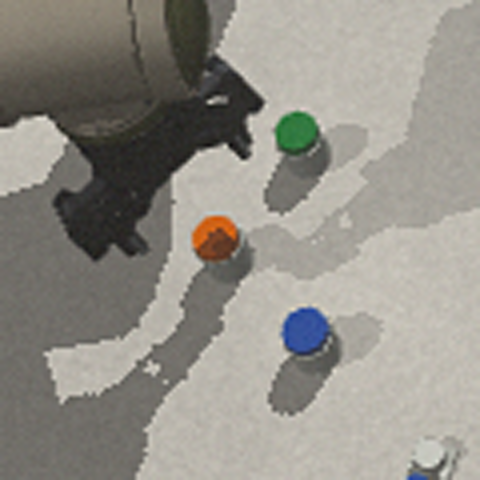

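The view shows the jar at (216,240) in the zoom, the open fingers at (95,235) and (240,140) straddling it higher up, and the green and blue jars clear of them. I'll go down and grip.

Emit:
apply_moves --pt "8.54 0 -0.15 2.5 0" --pt "8.54 0 0 2.5 0" --pt "8.54 0 0 2.5 0" --pt "8.54 0 0 2.0 0" --pt "8.54 0 0 0.9 0" --pt "8.54 0 0 0 0" --pt "5.0 0 0 0 0" --pt "3.0 0 0 0 0" --pt "3.0 0 0 0 0" --pt "3.0 0 0 0 0" --pt "3.0 0 0 0 0" --squeeze 30

```text
time_s: 3.87
eef_pos: [445.3, -341.4, 19.4]
ee_rot: [0.001, 0.079, 0.997, -0.001]
force: [-0.5, 0.5, 6.0]
grip_width: 0.402
```

Emit:
apply_moves --pt "3.0 0 0 0 0" --pt "3.0 0 0 0 0" --pt "3.0 0 0 0 0"

```text
time_s: 4.12
eef_pos: [445.3, -341.4, 19.4]
ee_rot: [0.001, 0.079, 0.997, -0.001]
force: [-1.1, 1.4, 5.8]
grip_width: 0.401
```

Emit:
apply_moves --pt "3.0 0 0 -0.5 0" --pt "3.0 0 0 -1.5 0" --pt "3.0 0 0 -3 0" --pt "3.0 0 0 -3 0" --pt "3.0 0 0 -3 0" --pt "3.0 0 0 -3 0" --pt "3.0 0 0 -3 0" --pt "3.0 0 0 -3 0" --pt "3.0 0 0 -1 0" --pt "3.0 0 0 0 0"

```text
time_s: 4.95
eef_pos: [445.4, -341.6, 231.0]
ee_rot: [0.002, 0.079, 0.997, -0.002]
force: [1.0, -0.6, -2.0]
grip_width: 0.403
```

```bash
python3 - <<'E'
from h import *
S=ctrl.capture("scene")
a=cv2.resize(S[200:320,80:220],(560,480),interpolation=cv2.INTER_CUBIC)
cv2.imwrite("pics/g2.png",a[:,:,::-1])
d,s=delta([552.5,90.5,220]);print(d,s["eef_pos"],s["force"],s["grip_width"],s["time_s"])
E
```

```text
[-3.83996332 44.30905148  0.82600909] [ 444.93244507 -341.0412277   228.56476309] [-0.77170394  0.74871809 -0.95440713] 0.39869541081949317 5.0
```

View pics/g2.png

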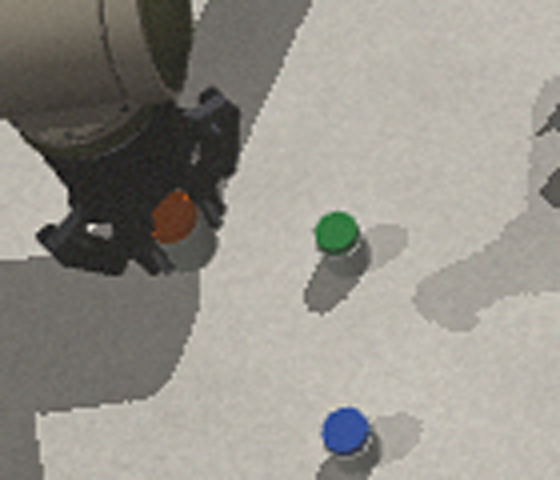

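Emit:
apply_moves --pt "3.0 -0.3 2.0 0 0" --pt "3.0 -0.3 3.0 0 0" --pt "3.0 -0.3 3.2 0 0" --pt "3.0 -0.3 3.2 0 0" --pt "3.0 -0.3 3.2 0 0" --pt "3.0 -0.3 3.2 0 0" --pt "3.0 -0.3 3.2 0 0" --pt "3.0 -0.3 3.2 0 0" --pt "3.0 -0.3 3.2 0 0" --pt "3.0 -0.3 3.2 0 0" --pt "3.0 -0.3 3.2 0 0" --pt "3.0 -0.3 3.2 0 0"

```text
time_s: 6.0
eef_pos: [538.0, 20.5, 226.0]
ee_rot: [-0.002, 0.079, 0.997, 0.0]
force: [1.1, -0.5, -0.8]
grip_width: 0.402
```

Emit:
apply_moves --pt "3.0 -0.2 3.0 0 0" --pt "3.0 0 2.3 0 0" --pt "3.0 0 1.0 0 0" --pt "3.0 0 0 0 0" --pt "3.0 0 0 0 0"

```text
time_s: 6.42
eef_pos: [550.0, 80.2, 227.0]
ee_rot: [-0.001, 0.079, 0.997, -0.0]
force: [0.2, -0.6, 0.8]
grip_width: 0.402
```

```bash
python3 - <<'E'
from h import *
S=ctrl.capture("scene");T=ctrl.capture("top")
cv2.imwrite("pics/g3s.png",cv2.resize(S[110:240,190:330],(560,520),interpolation=cv2.INTER_CUBIC)[:,:,::-1])
cv2.imwrite("pics/g3t.png",cv2.resize(T[150:270,190:310],(480,480),interpolation=cv2.INTER_CUBIC)[:,:,::-1])
d,s=delta([552.5,90.5,115.5]);print(d,s["eef_pos"],s["force"],s["grip_width"],s["time_s"],s["joints"],s["ee_rot"])
for n,I in(("top",T),("scene",S)):
  print(n,blobs(I,3,20,s=120,v=40,box=(190,110,330,250))[0], [blobs(I,40,90,box=(190,110,330,250))[0]])
  print(proj(n,s["eef_pos"]+[0,0,33]))
E
```

```text
[-0.05687333  1.13717436 11.21850112] [550.26024046  79.39289776 227.6906079 ] [-0.32037137 -0.31836924  0.14186919] 0.4002592513611369 6.5167 [-6.72942280e-02  3.92710334e-01  1.42454021e+00 -3.60381275e-04
  1.32541644e+00 -1.47894975e+00] [-5.34978628e-04  7.94427231e-02  9.96839272e-01 -1.81350499e-04]
top [] [[]]
[250.94820885 203.02956644]
scene [(np.int32(41), array([248.78, 159.2 ]), array([246, 154,   6,  10], dtype=int32))] [[(np.int32(120), array([250.39, 187.5 ]), array([244, 182,  14,  12], dtype=int32))]]
[246.30295836 156.72128063]
```

View pics/g3s.png

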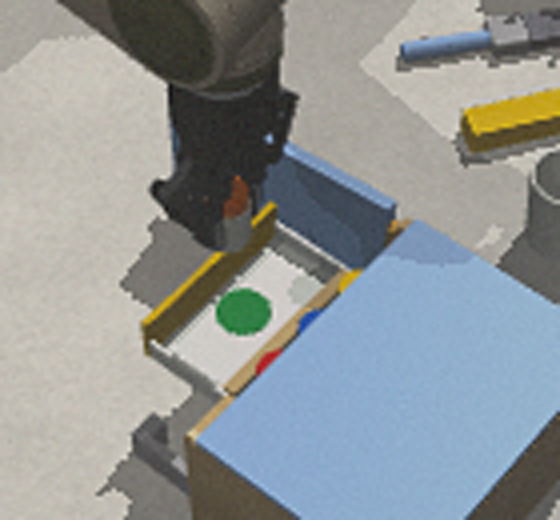

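View pics/g3t.png

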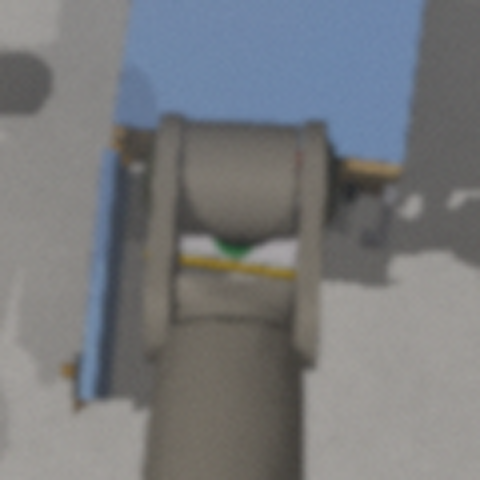

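The scene view shows the lid at (249,159) and the pad at (250,187). The gripper is just short of the pad in +y, matching the measured 11 mm. I'll correct and lower.

Emit:
apply_moves --pt "3.0 -0.1 0.6 0 0" --pt "3.0 0 0.5 0 0" --pt "3.0 0 0 1.5 0" --pt "3.0 0 0 2.0 0" --pt "3.0 0 0 2.0 0" --pt "3.0 0 0 2.0 0" --pt "3.0 0 0 1.5 0" --pt "3.0 0 0 1.0 0" --pt "3.0 0 0 0.5 0" --pt "3.0 0 0 0 0" --pt "3.0 0 0 0 0"

```text
time_s: 7.43
eef_pos: [553.6, 91.3, 124.0]
ee_rot: [0.001, 0.079, 0.997, 0.0]
force: [-0.3, -0.6, -1.3]
grip_width: 0.403
```

```bash
python3 - <<'E'
from h import *
S=ctrl.capture("scene")
cv2.imwrite("pics/g4s.png",cv2.resize(S[130:220,210:290],(640,720)[:2],interpolation=cv2.INTER_CUBIC)[:600,:,::-1])
d,s=delta([552.5,90.5,115.5]);print(d,s["eef_pos"],s["force"],s["time_s"])
n="scene"
print(blobs(S,3,20,s=120,v=40,box=(220,130,300,220))[0], blobs(S,40,90,box=(190,110,330,250))[0],proj(n,s["eef_pos"]+[0,0,33]))
E
```

```text
[ 0.10777254 -0.09856944  0.8754846 ] [553.70491506  91.30478405 124.25676402] [-0.0212594  -0.98794656 -0.28683993] 7.4833
[(np.int32(31), array([252.29, 178.1 ]), array([250, 173,   5,  10], dtype=int32))] [(np.int32(34), array([251.5 , 190.41]), array([244, 185,  14,   9], dtype=int32))] [250.11856548 175.72079902]
```

View pics/g4s.png

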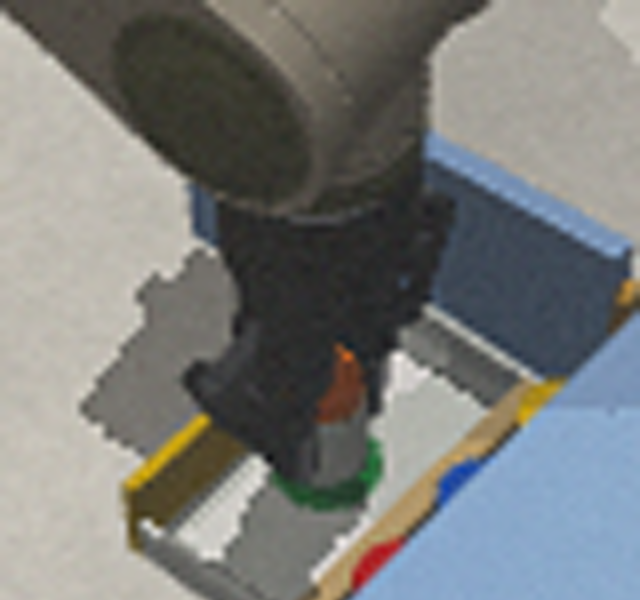

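The jar hangs just over the pad: the pad ring spans x 270–385 in the zoom and the jar's base is at about (335,470). Lowering gently.

Emit:
apply_moves --pt "3.0 0.05 0 0.3 0" --pt "3.0 0 0 0.3 0" --pt "3.0 0 0 0.15 0" --pt "3.0 0 0 0 0"

```text
time_s: 7.82
eef_pos: [552.6, 91.4, 115.6]
ee_rot: [-0.0, 0.079, 0.997, 0.0]
force: [-0.1, 0.5, -0.2]
grip_width: 0.399
```

Emit:
apply_moves --pt "3.0 0 0 0.1 0" --pt "3.0 0 0 0 0" --pt "3.0 0 0 0 0"

```text
time_s: 8.07
eef_pos: [553.0, 91.4, 115.4]
ee_rot: [0.001, 0.079, 0.997, -0.0]
force: [-0.6, -0.1, 5.0]
grip_width: 0.399
```

Emit:
apply_moves --pt "3.6 0 0 0 0" --pt "4.2 0 0 0 0" --pt "5.0 0 0 0 0" --pt "5.6 0 0 0 0" --pt "5.6 0 0 0 0" --pt "5.6 0 0 0 0" --pt "5.6 0 0 -0.5 0" --pt "5.6 0 0 -1.5 0" --pt "5.6 0 0 -2.5 0" --pt "5.6 0 0 -3 0" --pt "5.6 0 0 -3 0"

```text
time_s: 8.98
eef_pos: [552.4, 91.4, 221.2]
ee_rot: [-0.0, 0.079, 0.997, 0.0]
force: [0.4, 0.2, 0.3]
grip_width: 0.656
```

Emit:
apply_moves --pt "5.6 2 0 -1 0" --pt "4 3 0 0 0" --pt "3 3 0 0 0" --pt "1 3 0 0 0" --pt "0 3 0 0 0" --pt "0 0 0 0 0" --pt "0 0 0 0 0"

```text
time_s: 9.57
eef_pos: [413.9, 113.6, 230.6]
ee_rot: [0.001, 0.079, 0.997, 0.0]
force: [0.4, -0.3, 1.4]
grip_width: -0.001
```

```bash
python3 - <<'E'
from h import *
S=ctrl.capture("scene");T=ctrl.capture("top")
cv2.imwrite("pics/g5s.png",cv2.resize(S[120:220,210:310],(600,600),interpolation=cv2.INTER_CUBIC)[:,:,::-1])
cv2.imwrite("pics/g5t.png",cv2.resize(T[150:270,190:310],(600,600),interpolation=cv2.INTER_CUBIC)[:,:,::-1])
s=ctrl.sense();print(s["eef_pos"],s["force"],s["time_s"])
for n,I,b in (("top",T,(236,190,262,222)),("scene",S,(235,155,265,200))):
  for o in blobs(I,3,16,s=150,v=80,box=b)[0]: print(n,o,cast(n,*o[1],148))
  for o in blobs(I,40,90,box=b)[0]: print(n,o)
E
```

```text
[415.18360382 113.26705317 230.25132757] [0.168025   0.94402409 0.32853378] 9.6667
top (np.int32(44), array([248.5, 207. ]), array([245, 204,   8,   7], dtype=int32)) [549.50938514  90.14663425 148.        ]
scene (np.int32(69), array([249.49, 178.23]), array([245, 174,  10,   9], dtype=int32)) [553.38670205  87.65758016 148.        ]
scene (np.int32(27), array([251.33, 189.81]), array([244, 185,  14,   9], dtype=int32))
```

View pics/g5s.png

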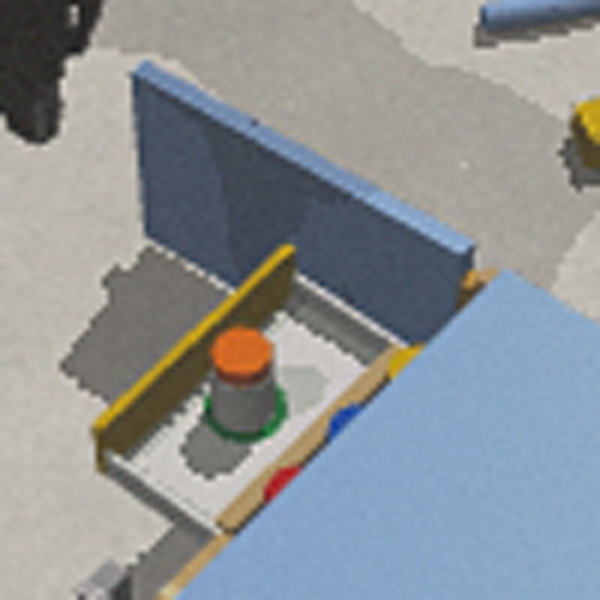

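View pics/g5t.png

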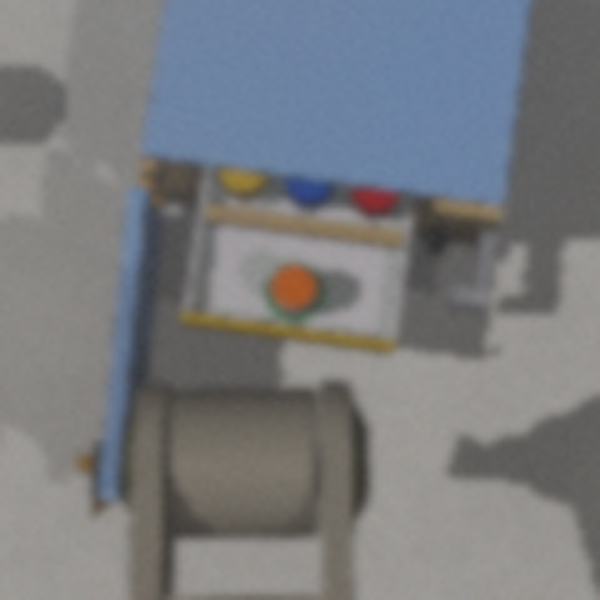

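The jar stands upright on the pad: lid at (245,350) in the scene zoom with the green ring visible around the base, and within about 3 mm of centre in the top view. Next I'll lower in front of the tray's yellow front.

Emit:
apply_moves --pt "0 -2 0 2.5 0" --pt "0 -2 0 2.5 0" --pt "0 -2 0 2.5 0" --pt "0 -1.5 0 2.0 0" --pt "0 0 0 0.6 0" --pt "0 0 0 0 0" --pt "0 0 0 0 0"

```text
time_s: 10.25
eef_pos: [488.5, 101.6, 129.2]
ee_rot: [-0.0, 0.079, 0.997, 0.0]
force: [0.5, -0.0, 0.4]
grip_width: -0.002
```

```bash
python3 - <<'E'
from h import *
d,s=delta([493,99.6,129]);print(d,s["eef_pos"],s["force"],s["grip_width"],s["time_s"])
E
```

```text
[-0.47914982 -0.13092094  0.02255705] [488.47400143 101.64630874 129.22654736] [ 0.54557782 -0.01758304  0.44825584] -0.001922907314688766 10.25
```

Emit:
apply_moves --pt "0 -0.5 0 0 0" --pt "0 -0.5 0 0 0" --pt "0 -0.3 0 0 0" --pt "0 -0.3 0 0 0" --pt "0 -0.3 0 0 0" --pt "0 -0.4 0 0 0" --pt "0 -0.5 0 0 0" --pt "0 -0.5 0 0 0" --pt "0 -0.5 0 0 0" --pt "0 -0.5 0 0 0" --pt "0 -0.5 0 0 0" --pt "0 -0.5 0 0 0"

```text
time_s: 11.25
eef_pos: [541.4, 93.2, 128.8]
ee_rot: [-0.0, 0.079, 0.997, 0.0]
force: [-2.0, 1.0, 2.2]
grip_width: 0.0
```

Emit:
apply_moves --pt "0 -0.5 0 0 0" --pt "0 -0.5 0 0 0" --pt "0 -0.5 0 0 0" --pt "0 -0.5 0 0 0" --pt "0 -0.5 0 0 0" --pt "0 -0.5 0 0 0" --pt "0 -0.4 0 0 0" --pt "0 -0.3 0 0 0"

```text
time_s: 11.92
eef_pos: [577.9, 87.4, 128.8]
ee_rot: [0.0, 0.079, 0.997, 0.0]
force: [-1.2, -0.4, 1.3]
grip_width: 0.003
```

Emit:
apply_moves --pt "0 -0.3 0 0 0" --pt "0 -0.3 0 0 0" --pt "0 -0.3 0 0 0" --pt "0 -0.2 0 0 0" --pt "0 -0.2 0 0 0"

```text
time_s: 12.33
eef_pos: [590.4, 85.4, 128.7]
ee_rot: [-0.0, 0.079, 0.997, -0.0]
force: [-2.6, -0.9, 1.1]
grip_width: -0.001
```

Emit:
apply_moves --pt "0 -0.2 0 0 0" --pt "0 -0.1 0 0 0" --pt "0 0 0 0 0"

```text
time_s: 12.58
eef_pos: [593.5, 84.9, 128.8]
ee_rot: [0.0, 0.079, 0.997, 0.0]
force: [0.2, 0.5, -0.5]
grip_width: 0.0
```

Emit:
apply_moves --pt "0 -0.2 0 0 0" --pt "0 -0.15 0 0 0" --pt "0 0 0 0 0"

```text
time_s: 12.83
eef_pos: [596.9, 84.4, 128.8]
ee_rot: [0.0, 0.079, 0.997, 0.0]
force: [-0.3, -0.7, 0.1]
grip_width: -0.002
```

Emit:
apply_moves --pt "0 -0.15 0 0 0" --pt "0 -0.1 0 0 0" --pt "0 0 0 0 0"

```text
time_s: 13.08
eef_pos: [599.3, 84.0, 128.8]
ee_rot: [0.0, 0.079, 0.997, 0.0]
force: [-1.1, -0.2, -0.1]
grip_width: -0.0
```

```bash
python3 - <<'E'
from h import *
S=ctrl.capture("scene")
cv2.imwrite("pics/g6s.png",cv2.resize(S[120:240,210:310],(600,720)[:2],interpolation=cv2.INTER_CUBIC)[100:700,:,::-1])
s=ctrl.sense();print(s["eef_pos"],s["force"],s["time_s"])
E
```

```text
[599.31067099  83.99499558 128.79022793] [-1.05011096  0.23686874 -0.34416963] 13.1333
```

View pics/g6s.png

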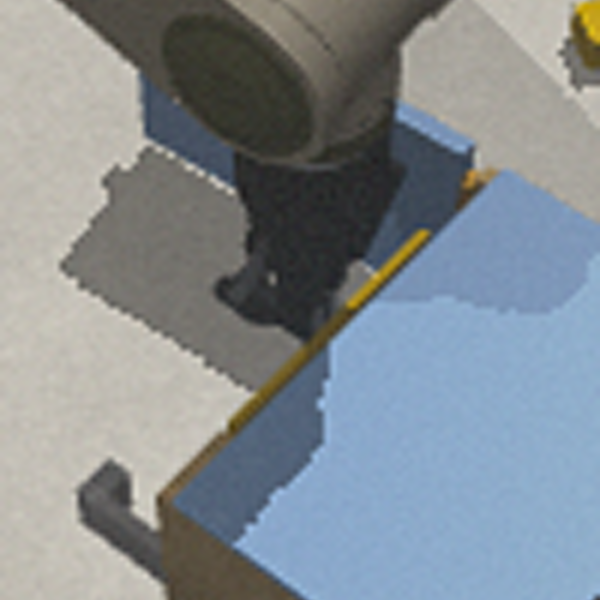

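The tray front is nearly flush with the cabinet front (yellow edge from (230,430) to (430,235)). I'll continue until the stop is felt.

Emit:
apply_moves --pt "0 -0.15 0 0 0" --pt "0 -0.15 0 0 0"

```text
time_s: 13.3
eef_pos: [602.1, 83.6, 128.8]
ee_rot: [-0.0, 0.079, 0.997, -0.0]
force: [-2.4, 0.2, 1.3]
grip_width: 0.0
```

Emit:
apply_moves --pt "0 -0.15 0 0 0" --pt "0 -0.15 0 0 0"

```text
time_s: 13.47
eef_pos: [605.2, 83.1, 128.8]
ee_rot: [-0.0, 0.079, 0.997, 0.0]
force: [-2.1, -0.3, 0.1]
grip_width: 0.001
```

Emit:
apply_moves --pt "0 -0.1 0 0 0" --pt "0 -0.1 0 0 0"

```text
time_s: 13.63
eef_pos: [607.1, 82.7, 128.8]
ee_rot: [0.0, 0.079, 0.997, 0.0]
force: [-2.5, 0.8, 1.0]
grip_width: -0.001
```

Emit:
apply_moves --pt "0 -0.1 0 0 0" --pt "0 -0.1 0 0 0"

```text
time_s: 13.8
eef_pos: [607.6, 82.8, 128.7]
ee_rot: [-0.002, 0.079, 0.997, -0.0]
force: [-15.7, 1.0, 8.2]
grip_width: 0.001
```

Emit:
apply_moves --pt "0 -0.1 0 0 0" --pt "0 -0.1 0 0 0"

```text
time_s: 13.97
eef_pos: [607.7, 82.7, 128.7]
ee_rot: [-0.005, 0.078, 0.997, -0.0]
force: [-27.6, 2.1, 14.3]
grip_width: 0.003
```

Emit:
apply_moves --pt "0 -0.1 0 0 0" --pt "0 -0.1 0 0 0"

```text
time_s: 14.13
eef_pos: [607.8, 82.8, 128.7]
ee_rot: [-0.008, 0.078, 0.997, -0.0]
force: [-39.7, 2.0, 20.9]
grip_width: 0.002
```

```bash
python3 - <<'E'
from h import *
S=ctrl.capture("scene")
cv2.imwrite("pics/g7s.png",cv2.resize(S[120:240,210:310],(600,720)[:2],interpolation=cv2.INTER_CUBIC)[100:700,:,::-1])
s=ctrl.sense();print(s["eef_pos"],s["force"],s["time_s"])
E
```

```text
[607.75911872  82.73052247 128.73359012] [-35.22376654   2.14833896  17.89453713] 14.1833
```

View pics/g7s.png

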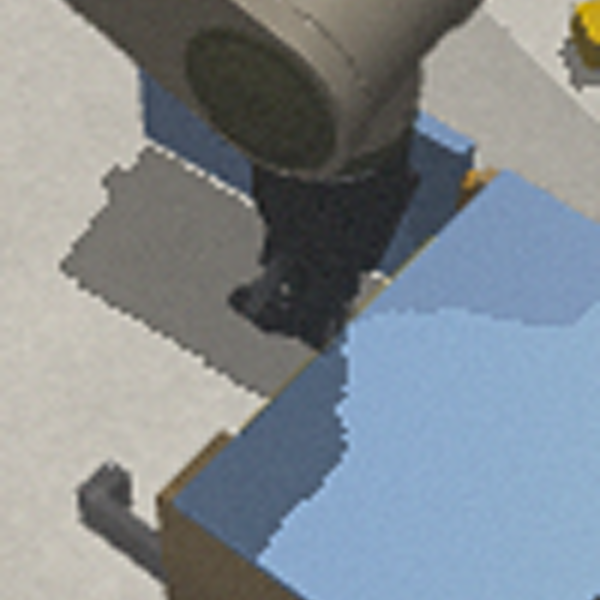

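The stop was felt at TCP x ≈ 607.6: force rose from 2 N to 35 N with no further motion, and the yellow front is now flush with the roof edge from (270,390) to (430,240). I'll back off, rise, and check the tray and door.

Emit:
apply_moves --pt "0 0.5 0 0 0" --pt "0 1 0 0 0" --pt "0 2 0 0 0" --pt "0 3 0 -2 0" --pt "0 3 0 -3 0" --pt "0 3 0 -3 0" --pt "0 3 0 -2 0" --pt "0 3 0 0 0" --pt "0 3 0 0 0" --pt "0 0 0 0 0"

```text
time_s: 15.02
eef_pos: [398.3, 116.3, 228.2]
ee_rot: [0.0, 0.078, 0.997, 0.0]
force: [0.1, -0.3, 1.2]
grip_width: 0.0
```

```bash
cat >> h.py <<'E'
C0=np.array([717.5,53.2,0]); H=C0-107.6*EX+127.1*EY
def dd(th): return -np.sin(th)*EX-np.cos(th)*EY
def nn(th): return -np.cos(th)*EX+np.sin(th)*EY
def tcp(th,r=188,gap=0): return H+r*dd(th)+(14+11*np.cos(th)+15*np.sin(th)+gap)*nn(th)
E
python3 - <<'E'
from h import *
np.set_printoptions(precision=1,suppress=True)
S=ctrl.capture("scene");T=ctrl.capture("top")
s=ctrl.sense();print(s["eef_pos"],s["force"],s["time_s"],s["ee_rot"])
print("H",H)
A=[S[120:245,210:310].copy(),T[150:270,190:310].copy()]
out=[]
for n,I,(x0,y0,x1,y1) in (("scene",S,(210,110,330,230)),("top",T,(190,150,310,270))):
  Z=cv2.resize(I[y0:y1,x0:x1],None,fx=5,fy=5,interpolation=cv2.INTER_CUBIC)
  for p in (H+[0,0,160],H+230*dd(1.51)+[0,0,160],H+14*nn(1.51)+[0,0,160],C0-102*EX+92*EY+[0,0,135],C0-102*EX-68*EY+[0,0,135],C0-92*EX+135*EY+[0,0,163],C0-92*EX-135*EY+[0,0,163],C0+100*EX-135*EY+[0,0,163]):
    q=(proj(n,p)-[x0,y0]+.5)*5
    cv2.circle(Z,tuple(int(a) for a in q),4,(255,0,255),1)
  out.append(Z)
cv2.imwrite("pics/g8s.png",out[0][:,:,::-1]);cv2.imwrite("pics/g8t.png",out[1][:,:,::-1])
for pt in [(177,169),(153,191),(132,210)]: print(cast("top",*pt,40))
E
```

```text
[401.9 115.5 228.4] [ 0.6 -0.5 -0.3] 15.1167 [0.  0.1 1.  0. ]
H [631.  195.6   0. ]
[719.5 375.3  40. ]
[632.3 469.4  40. ]
[558.2 550.4  40. ]
```

View pics/g8s.png

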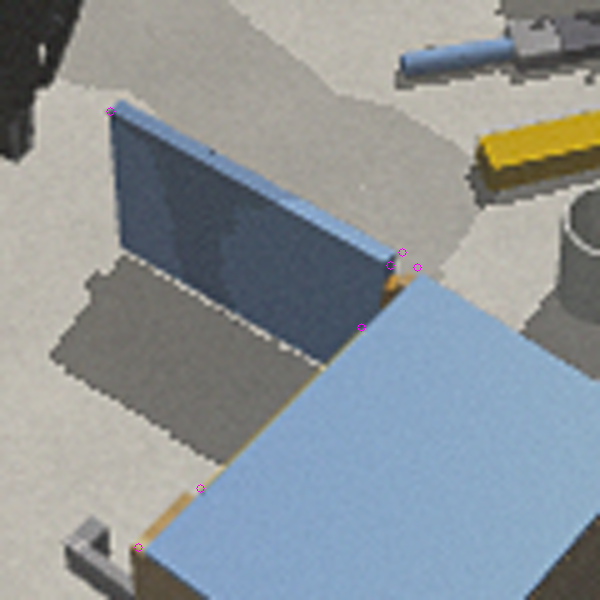

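View pics/g8t.png

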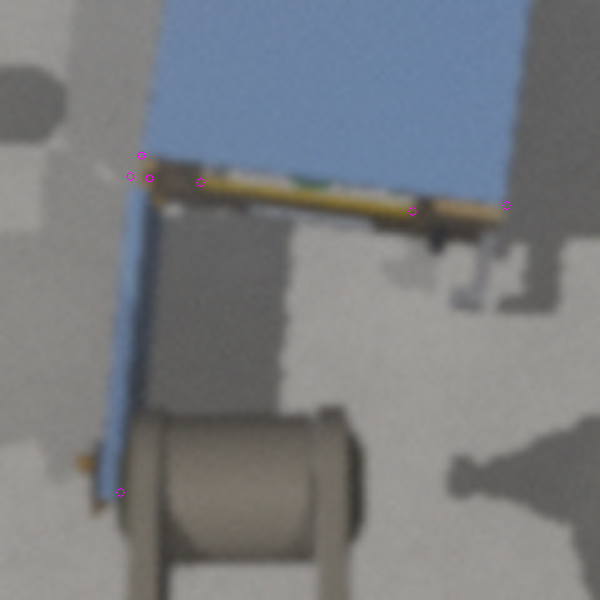

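The overlay agrees within 1–2 px: the hinge marker is at (390,265) and the free-edge marker at (110,112) in the scene zoom, and the tray front is flush. Planning the door sweep.

```bash
python3 - <<'E'
from h import *
np.set_printoptions(precision=2,suppress=True)
d,s=delta(tcp(1.51,180,25)+[0,0,134]);print("to start",tcp(1.51,180,25),d)
prev=tcp(1.51,180,25)
for th in [1.51,1.4,1.3,1.2,1.1,1.0,.9,.8,.7,.6,.5,.4,.3,.25,.2,.15,.1,.05,0]:
    r=180+8*(1.51-th)/1.51
    p=tcp(th,r); D=p-prev; print(th,p[:2],"dx %.2f dy %.2f"%(-D@EX/10,D@EY/10), np.linalg.norm(D)); prev=p
E
```

```text
to start [457.03 267.19   0.  ] [-3.05 15.84  9.46]
1.51 [454.64 242.29] dx -0.15 dy -2.50 25.00599928017278
1.4 [449.98 223.65] dx 0.17 dy -1.91 19.216685036268984
1.3 [447.46 206.12] dx -0.03 dy -1.77 17.713998174828344
1.2 [446.69 188.18] dx -0.20 dy -1.78 17.9492807328719
1.1 [447.72 170.03] dx -0.39 dy -1.78 18.186508164068435
1.0 [450.62 151.83] dx -0.57 dy -1.75 18.423830247556598
0.9 [455.41 133.8 ] dx -0.76 dy -1.71 18.659450837402304
0.8 [462.12 116.14] dx -0.94 dy -1.64 18.891641251591594
0.7 [470.72  99.06] dx -1.12 dy -1.55 19.118751458445416
0.6 [481.17  82.79] dx -1.29 dy -1.44 19.339219330558663
0.5 [493.41  67.55] dx -1.45 dy -1.32 19.551578237756157
0.4 [507.34  53.54] dx -1.59 dy -1.17 19.754463238118845
0.3 [522.83  40.97] dx -1.73 dy -1.00 19.946616104905672
0.25 [531.11  35.29] dx -0.91 dy -0.43 10.045308420625547
0.2 [539.72  30.03] dx -0.93 dy -0.38 10.088840175280357
0.15 [548.64  25.23] dx -0.96 dy -0.34 10.130724843382927
0.1 [557.85  20.9 ] dx -0.98 dy -0.28 10.170905072838378
0.05 [567.3   17.05] dx -0.99 dy -0.23 10.2093272197106
0 [576.99  13.72] dx -1.01 dy -0.18 10.245941379337852
```

Emit:
apply_moves --pt "0 -0.5 3 0 0" --pt "0 -0.5 3 0 0" --pt "0 -0.5 3 0 0" --pt "0 -0.5 3 0 0" --pt "0 -0.5 2.5 0 0" --pt "0 -0.5 1.3 0 0" --pt "0 0 0 0 0" --pt "0 0 0 3 0" --pt "0 0 0 3 0" --pt "0 0 0 2.5 0" --pt "0 0 0 1 0" --pt "0 0 0 0 0"

```text
time_s: 16.12
eef_pos: [455.7, 265.8, 130.8]
ee_rot: [-0.002, 0.079, 0.997, -0.001]
force: [0.1, -0.1, -0.3]
grip_width: -0.0
```

```bash
python3 - <<'E'
from h import *
np.set_printoptions(precision=2,suppress=True)
d,s=delta(tcp(1.51,180,25)+[0,0,134]);print(d,s["eef_pos"],s["joints"])
T=ctrl.capture("scene")
cv2.imwrite("pics/g9.png",cv2.resize(T[90:240,190:330],(560,600),interpolation=cv2.INTER_CUBIC)[:,:,::-1])
E
```

```text
[-0.11  0.15 -0.32] [455.69 265.84 130.79] [ 0.31  0.44  1.63 -0.    1.08 -1.11]
```

View pics/g9.png

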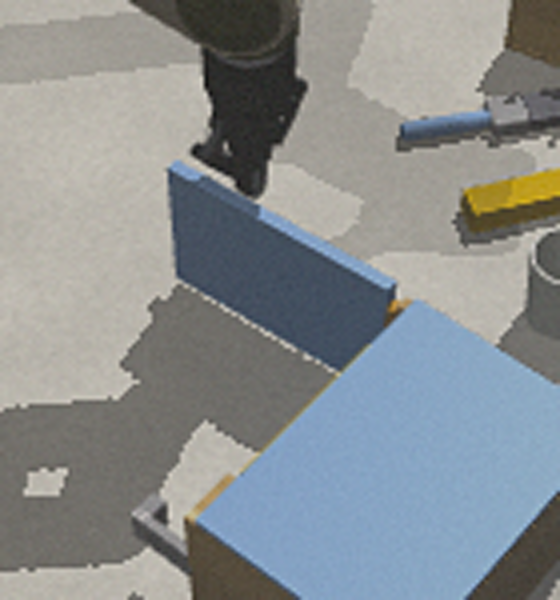

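The closed fingers stand outside the door at (250,180) in the zoom, clear of it. I'll approach slowly and begin the swing.

Emit:
apply_moves --pt "0 0 -0.5 0 0" --pt "0 0 -0.5 0 0" --pt "0 0 -0.4 0 0" --pt "0 0 -0.3 0 0" --pt "0 0 -0.3 0 0" --pt "0 0 -0.3 0 0" --pt "0 0 -0.3 0 0" --pt "0 0 -0.3 0 0" --pt "0 0 -0.3 0 0" --pt "0 0 -0.4 0 0" --pt "0 0 -0.5 0 0" --pt "0 0 -0.6 0 0"

```text
time_s: 17.17
eef_pos: [448.7, 220.0, 132.7]
ee_rot: [0.0, 0.079, 0.997, 0.0]
force: [0.8, -0.0, 0.7]
grip_width: -0.0
```

Emit:
apply_moves --pt "0 0 -0.7 0 0" --pt "0 0 -0.8 0 0" --pt "0 -0.05 -0.8 0 0" --pt "0 -0.1 -0.9 0 0" --pt "0 -0.1 -0.9 0 0" --pt "0 -0.2 -0.9 0 0" --pt "0 -0.2 -0.9 0 0" --pt "0 -0.25 -0.9 0 0" --pt "0 -0.3 -0.9 0 0" --pt "0 -0.35 -0.9 0 0"

```text
time_s: 18.0
eef_pos: [450.7, 132.0, 132.8]
ee_rot: [0.0, 0.079, 0.997, -0.0]
force: [0.4, 1.0, 0.3]
grip_width: -0.003
```

```bash
python3 - <<'E'
from h import *
np.set_printoptions(precision=2,suppress=True)
for th in (1.0,.95,.9,.8): print(th,delta(tcp(th,184)+[0,0,133])[0])
S=ctrl.capture("scene");T=ctrl.capture("top");print(ctrl.sense()["eef_pos"],ctrl.sense()["force"])
cv2.imwrite("pics/g10.png",cv2.resize(S[90:240,190:330],(560,600),interpolation=cv2.INTER_CUBIC)[:,:,::-1])
cv2.imwrite("pics/g10t.png",cv2.resize(T[150:270,190:310],(600,600),interpolation=cv2.INTER_CUBIC)[:,:,::-1])
E
```

```text
1.0 [ 0.43  1.89 -0.03]
0.95 [ 0.05  1.04 -0.02]
0.9 [-0.38  0.2  -0.02]
0.8 [-1.36 -1.4  -0.02]
[450.87 131.66 132.67] [-0.44 -0.67 -0.26]
```

View pics/g10.png

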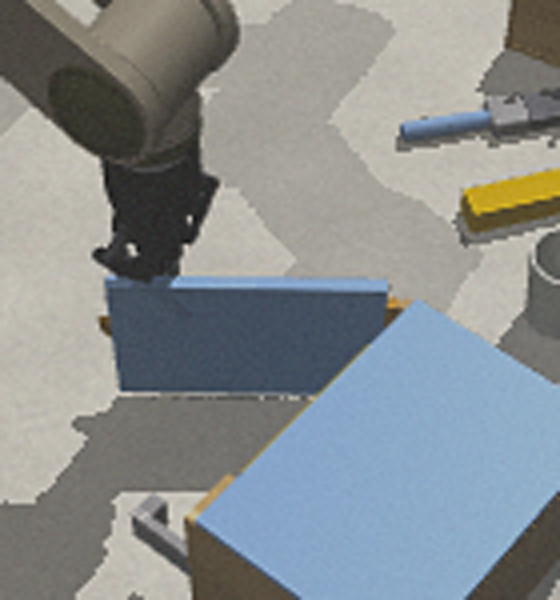

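View pics/g10t.png

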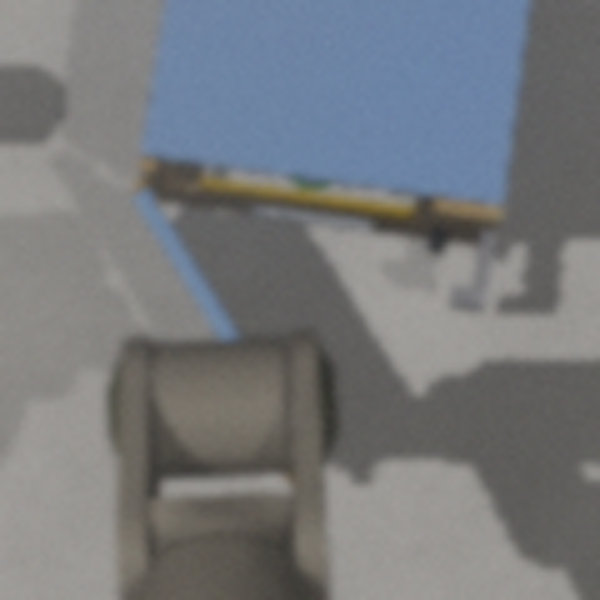

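The door has swung to about 0.9 rad, with the fingers on its outer face near the free edge (140,270). Continuing along the arc.

Emit:
apply_moves --pt "0 -0.5 -0.5 0 0" --pt "0 -0.45 -0.5 0 0" --pt "0 -0.45 -0.5 0 0" --pt "0 -0.5 -0.7 0 0" --pt "0 -0.55 -0.7 0 0" --pt "0 -0.6 -0.7 0 0" --pt "0 -0.65 -0.7 0 0" --pt "0 -0.7 -0.65 0 0" --pt "0 -0.7 -0.6 0 0" --pt "0 -0.75 -0.6 0 0" --pt "0 -0.8 -0.6 0 0" --pt "0 -0.8 -0.6 0 0"

```text
time_s: 19.1
eef_pos: [513.1, 47.9, 132.5]
ee_rot: [-0.0, 0.079, 0.997, -0.0]
force: [0.7, 0.1, -0.1]
grip_width: -0.0
```

```bash
python3 - <<'E'
from h import *
np.set_printoptions(precision=2,suppress=True)
for th in (.45,.4,.35,.3,.25,.2): print(th,delta(tcp(th,188)+[0,0,133])[0])
S=ctrl.capture("scene");print(ctrl.sense()["eef_pos"],ctrl.sense()["force"],ctrl.sense()["time_s"])
cv2.imwrite("pics/g11.png",cv2.resize(S[90:240,190:330],(560,600),interpolation=cv2.INTER_CUBIC)[:,:,::-1])
E
```

```text
0.45 [ 1.57  0.81 -0.05]
0.4 [ 0.74  0.27 -0.05]
0.35 [-0.13 -0.23 -0.05]
0.3 [-1.03 -0.69 -0.05]
0.25 [-1.95 -1.09 -0.05]
0.2 [-2.89 -1.45 -0.05]
[514.19  46.79 132.61] [ 0.38 -2.48 -0.26] 19.15
```

View pics/g11.png

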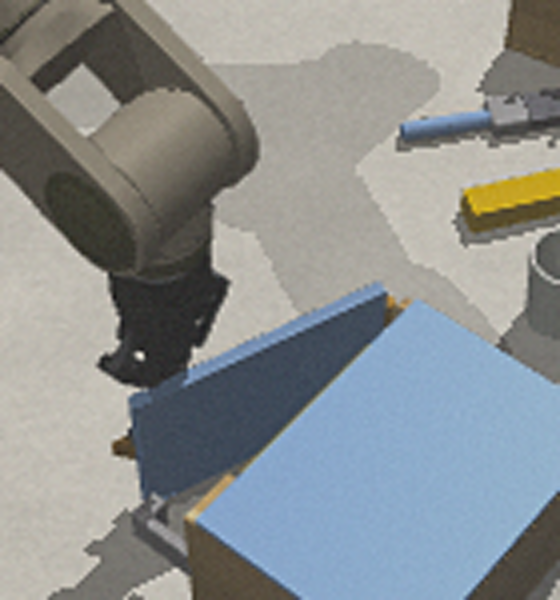

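The door is at about 0.36 rad, with the fingers above the brass latch stud (125,445) and the keeper at (160,510). Slower now.

Emit:
apply_moves --pt "0 -0.4 -0.25 0 0" --pt "0 -0.4 -0.25 0 0" --pt "0 -0.4 -0.2 0 0" --pt "0 -0.4 -0.2 0 0" --pt "0 -0.4 -0.2 0 0" --pt "0 -0.4 -0.15 0 0" --pt "0 -0.4 -0.15 0 0" --pt "0 -0.3 -0.1 0 0" --pt "0 -0.2 -0.1 0 0"

```text
time_s: 19.9
eef_pos: [543.0, 27.5, 132.7]
ee_rot: [0.0, 0.079, 0.997, 0.0]
force: [-0.5, -0.2, -1.1]
grip_width: 0.0
```

```bash
python3 - <<'E'
from h import *
np.set_printoptions(precision=2,suppress=True)
for th in (.2,.15,.1,.05,0): print(th,delta(tcp(th,190)+[0,0,133])[0])
S=ctrl.capture("scene");print(ctrl.sense()["eef_pos"],ctrl.sense()["force"],ctrl.sense()["time_s"])
cv2.imwrite("pics/g12.png",cv2.resize(S[140:240,210:310],(600,600),interpolation=cv2.INTER_CUBIC)[:,:,::-1])
E
```

```text
0.2 [ 0.42 -0.1  -0.03]
0.15 [-0.55 -0.41 -0.03]
0.1 [-1.54 -0.67 -0.03]
0.05 [-2.55 -0.88 -0.03]
0 [-3.57 -1.03 -0.03]
[543.15  27.37 132.71] [-0.73 -0.71  0.42] 19.95
```

View pics/g12.png

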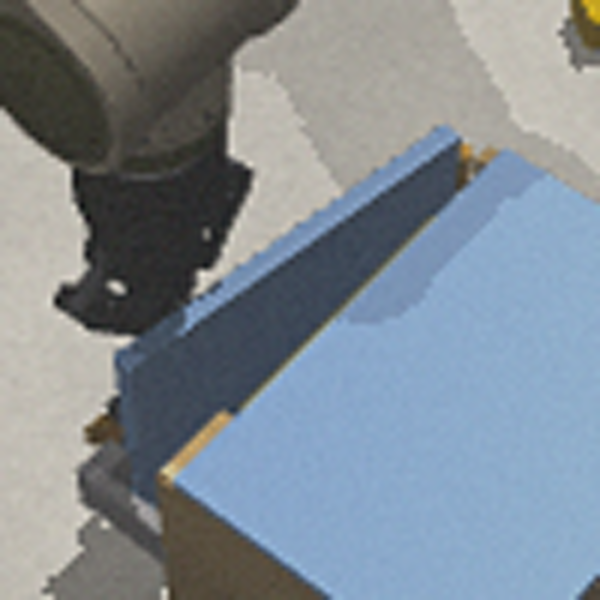

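The door is at about 0.19 rad, with the latch just short of the keeper (stud at (100,430)). From here I use small steps with force checks.

Emit:
apply_moves --pt "0 -0.2 -0.1 0 0" --pt "0 -0.2 -0.1 0 0" --pt "0 -0.15 -0.1 0 0"

```text
time_s: 20.2
eef_pos: [547.7, 23.8, 132.7]
ee_rot: [0.0, 0.079, 0.997, -0.0]
force: [0.5, 0.5, -1.0]
grip_width: 0.004
```

Emit:
apply_moves --pt "0 -0.15 -0.05 0 0" --pt "0 -0.15 -0.05 0 0"

```text
time_s: 20.37
eef_pos: [550.5, 22.3, 132.8]
ee_rot: [0.0, 0.079, 0.997, -0.0]
force: [-0.1, 0.0, -0.6]
grip_width: -0.001
```

Emit:
apply_moves --pt "0 -0.1 -0.05 0 0" --pt "0 -0.1 -0.05 0 0"

```text
time_s: 20.53
eef_pos: [552.2, 21.2, 132.7]
ee_rot: [-0.0, 0.079, 0.997, 0.0]
force: [-2.8, 2.0, 0.7]
grip_width: -0.0
```

Emit:
apply_moves --pt "0 -0.1 -0.05 0 0" --pt "0 -0.1 -0.05 0 0"

```text
time_s: 20.7
eef_pos: [553.6, 20.3, 132.5]
ee_rot: [-0.001, 0.079, 0.997, 0.0]
force: [-3.4, 4.7, 0.8]
grip_width: -0.001
```

Emit:
apply_moves --pt "0 0 0.05 0 0" --pt "0 -0.05 0.05 0 0"

```text
time_s: 20.87
eef_pos: [554.1, 20.4, 132.5]
ee_rot: [-0.001, 0.079, 0.997, -0.0]
force: [-6.6, -2.8, 1.2]
grip_width: -0.001
```

Emit:
apply_moves --pt "0 -0.08 0 0 0" --pt "0 0 0 0 0"

```text
time_s: 21.03
eef_pos: [555.0, 20.1, 132.5]
ee_rot: [-0.001, 0.079, 0.997, -0.001]
force: [-4.5, -1.3, 1.3]
grip_width: 0.002
```

```bash
python3 - <<'E'
from h import *
np.set_printoptions(precision=2,suppress=True)
S=ctrl.capture("scene");s=ctrl.sense();print(s["eef_pos"],s["force"],s["wrist_torque"],s["time_s"])
cv2.imwrite("pics/g13.png",cv2.resize(S[140:240,210:310],(600,600),interpolation=cv2.INTER_CUBIC)[:,:,::-1])
E
```

```text
[554.98  20.14 132.55] [-5.31 -1.11  0.54] [-0.23  0.73  0.  ] 21.0833
```

View pics/g13.png

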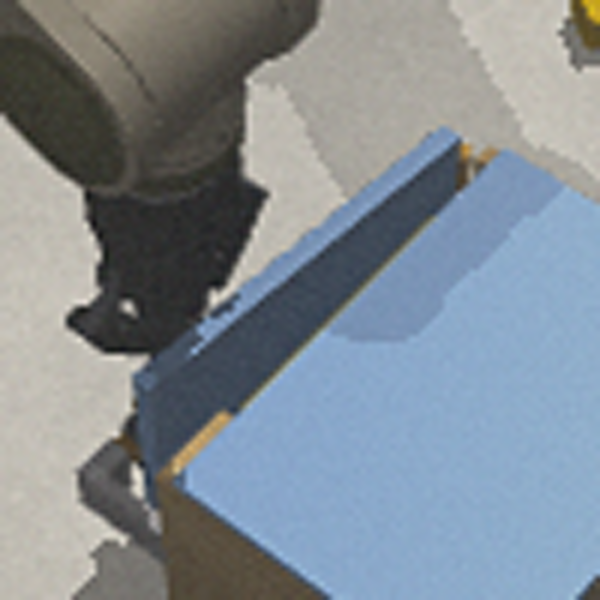

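The bolt is meeting the keeper at (115,450), and the force is about 5 N. I'll keep increasing it gently.

Emit:
apply_moves --pt "0 -0.1 0 0 0" --pt "0 0 0 0 0"

```text
time_s: 21.25
eef_pos: [556.7, 20.2, 132.8]
ee_rot: [0.0, 0.079, 0.997, -0.0]
force: [-1.6, -0.1, -1.0]
grip_width: -0.002
```

Emit:
apply_moves --pt "0 -0.1 0 0 0" --pt "0 0 0 0 0"

```text
time_s: 21.42
eef_pos: [557.7, 20.1, 132.8]
ee_rot: [0.0, 0.079, 0.997, -0.0]
force: [-0.7, -0.3, -0.4]
grip_width: 0.001
```

Emit:
apply_moves --pt "0 -0.1 0 0 0" --pt "0 0 0 0 0"

```text
time_s: 21.58
eef_pos: [558.6, 20.0, 132.7]
ee_rot: [0.0, 0.079, 0.997, -0.0]
force: [0.0, 0.3, -0.8]
grip_width: 0.001
```

The bevel has passed at TCP x ≈ 556. The tip is now riding the lip (about 11–14 mm at the push point), so I'll continue until the bumper is felt.

Emit:
apply_moves --pt "0 -0.1 -0.02 0 0" --pt "0 -0.1 -0.02 0 0" --pt "0 -0.1 -0.02 0 0"

```text
time_s: 21.83
eef_pos: [561.4, 19.1, 132.8]
ee_rot: [0.0, 0.079, 0.997, 0.0]
force: [-2.1, 0.1, -0.3]
grip_width: 0.002
```

Emit:
apply_moves --pt "0 -0.1 -0.02 0 0" --pt "0 -0.1 -0.02 0 0"

```text
time_s: 22.0
eef_pos: [563.4, 18.5, 132.7]
ee_rot: [0.0, 0.079, 0.997, 0.0]
force: [-1.3, 1.6, 0.1]
grip_width: 0.001
```

Emit:
apply_moves --pt "0 -0.1 0 0 0" --pt "0 -0.1 0 0 0"

```text
time_s: 22.17
eef_pos: [565.3, 18.0, 132.7]
ee_rot: [0.0, 0.079, 0.997, -0.0]
force: [-1.9, -0.1, 0.2]
grip_width: 0.004
```

Emit:
apply_moves --pt "0 -0.1 0 0 0" --pt "0 -0.05 0 0 0"

```text
time_s: 22.33
eef_pos: [566.4, 17.7, 132.7]
ee_rot: [-0.001, 0.079, 0.997, -0.0]
force: [-4.8, -0.6, 1.7]
grip_width: -0.004
```

Emit:
apply_moves --pt "0 -0.05 0 0 0" --pt "0 0 0 0 0"

```text
time_s: 22.5
eef_pos: [566.7, 17.6, 132.7]
ee_rot: [-0.001, 0.079, 0.997, -0.0]
force: [-5.8, -0.6, 2.9]
grip_width: 0.002
```

Emit:
apply_moves --pt "0 -0.06 0 0 0" --pt "0 0 0 0 0"

```text
time_s: 22.67
eef_pos: [567.4, 17.5, 132.7]
ee_rot: [-0.001, 0.079, 0.997, -0.0]
force: [-5.0, -1.4, 3.5]
grip_width: 0.002
```

Emit:
apply_moves --pt "0 -0.06 0 0 0" --pt "0 0 0 0 0"

```text
time_s: 22.83
eef_pos: [567.6, 17.4, 132.7]
ee_rot: [-0.001, 0.079, 0.997, -0.0]
force: [-7.8, -1.2, 3.3]
grip_width: -0.001
```

Emit:
apply_moves --pt "0 -0.05 0 0 0" --pt "0 0 0 0 0"

```text
time_s: 23.0
eef_pos: [567.8, 17.4, 132.7]
ee_rot: [-0.002, 0.079, 0.997, -0.0]
force: [-9.3, -0.7, 5.1]
grip_width: 0.002
```

Emit:
apply_moves --pt "0 -0.05 0 0 0" --pt "0 0 0 0 0"

```text
time_s: 23.17
eef_pos: [567.9, 17.3, 132.7]
ee_rot: [-0.002, 0.079, 0.997, -0.0]
force: [-12.9, -0.8, 6.0]
grip_width: 0.002
```

```bash
python3 - <<'E'
from h import *
np.set_printoptions(precision=2,suppress=True)
S=ctrl.capture("scene");s=ctrl.sense();print(s["eef_pos"],s["force"],s["wrist_torque"],s["time_s"])
cv2.imwrite("pics/g14.png",cv2.resize(S[140:240,210:310],(600,600),interpolation=cv2.INTER_CUBIC)[:,:,::-1])
for th in (.1,.05,.03,0):print(th,tcp(th,190))
E
```

```text
[567.86  17.31 132.71] [-12.31  -0.32   6.19] [-0.16  1.79 -0.08] 23.2167
0.1 [557.2   18.45   0.  ]
0.05 [566.84  14.84   0.  ]
0.03 [570.75  13.54   0.  ]
0 [576.68  11.74   0.  ]
```

View pics/g14.png

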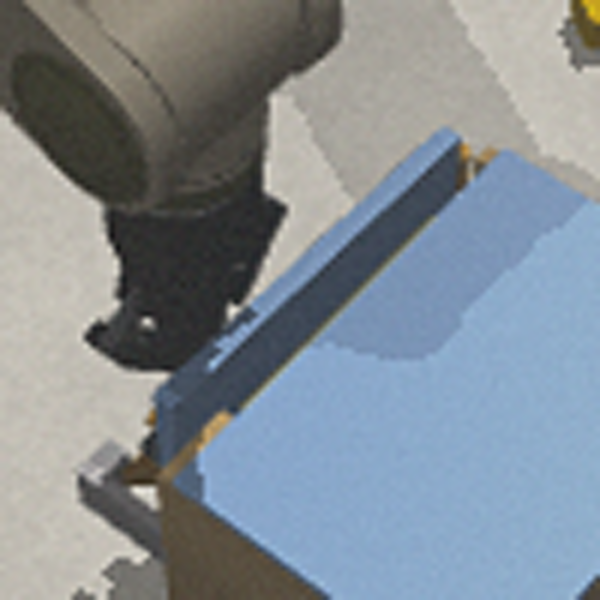

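Force is now about 13.8 N in total and the stiffness has risen sharply, as at the hard stop. The brass bolt is visible behind the keeper at (145,470). One slight further press, then I'll back off and look.

Emit:
apply_moves --pt "0 -0.03 0 0 0" --pt "0 0 0 0 0" --pt "0 0 0 0 0"

```text
time_s: 23.47
eef_pos: [567.9, 17.3, 132.7]
ee_rot: [-0.003, 0.079, 0.997, -0.0]
force: [-13.8, -0.6, 7.3]
grip_width: 0.001
```

Emit:
apply_moves --pt "0 0.1 0 0 0" --pt "0 0.1 0 0 0" --pt "0 0 0 0 0"

```text
time_s: 23.72
eef_pos: [567.4, 17.5, 132.7]
ee_rot: [-0.0, 0.079, 0.997, -0.0]
force: [-4.4, -1.2, 3.0]
grip_width: 0.004
```

Emit:
apply_moves --pt "0 0.2 0 0 0" --pt "0 0.3 0 0 0" --pt "0 0.5 0 0 0" --pt "0 1 0 0 0" --pt "0 2 0 0 0" --pt "0 3 0 -1 0" --pt "0 3 0 -2 0" --pt "0 3 0 -3 0" --pt "0 3 0 -3 0" --pt "0 2 0 0 0" --pt "0 0 0 0 0" --pt "0 0 0 0 0"

```text
time_s: 24.72
eef_pos: [390.7, 45.9, 222.1]
ee_rot: [0.001, 0.079, 0.997, -0.0]
force: [0.8, 0.1, 0.6]
grip_width: 0.001
```

```bash
python3 - <<'E'
from h import *
np.set_printoptions(precision=2,suppress=True)
S=ctrl.capture("scene");T=ctrl.capture("top");s=ctrl.sense();print(s["eef_pos"],s["force"],s["time_s"])
cv2.imwrite("pics/g15.png",cv2.resize(S[140:240,210:310],(600,600),interpolation=cv2.INTER_CUBIC)[:,:,::-1])
cv2.imwrite("pics/g15t.png",cv2.resize(T[150:270,190:310],(600,600),interpolation=cv2.INTER_CUBIC)[:,:,::-1])
cv2.imwrite("pics/full.png",S[:,:,::-1])
E
```

```text
[391.37  45.64 221.4 ] [ 0.53 -1.53 -0.38] 24.8167
```

View pics/g15.png

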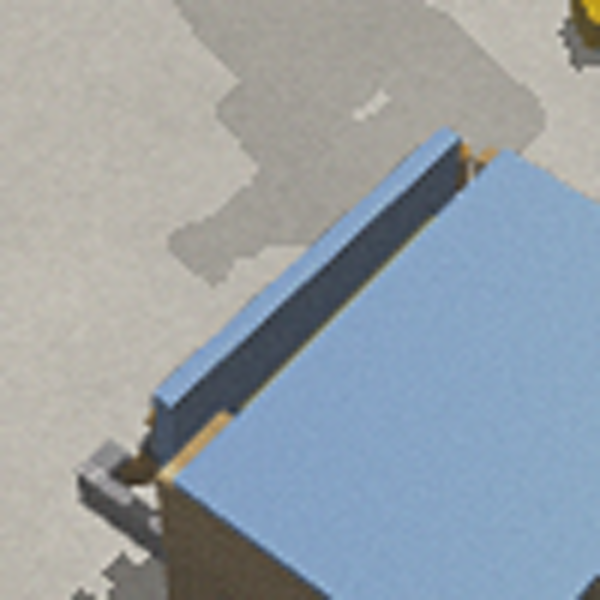

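View pics/g15t.png

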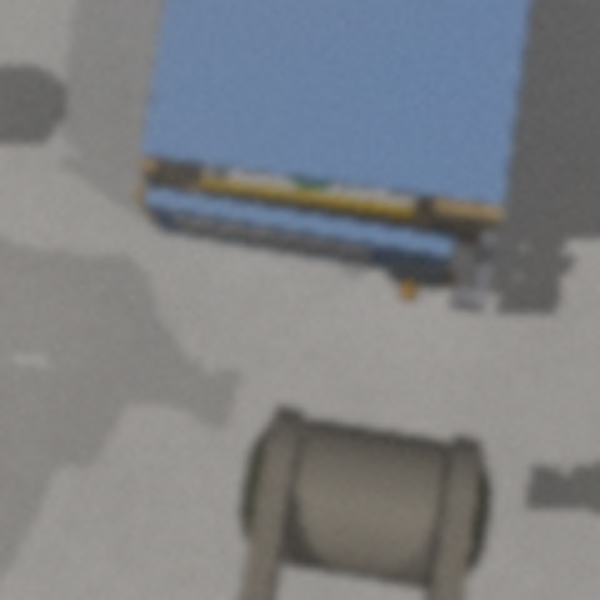

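View pics/full.png

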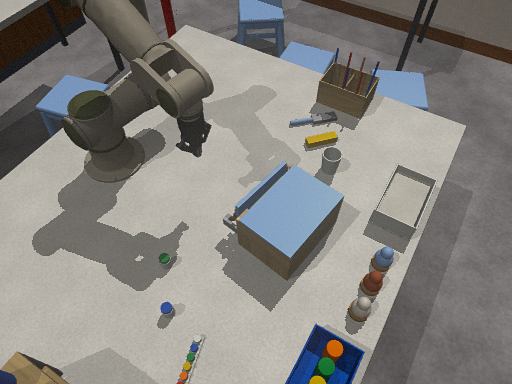

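After backing off, the door has stayed put. Its edge runs from (157,398) to (450,127), parallel to the roof, the bolt is at (135,470) inside the keeper hook, and no other object has moved. To confirm that the latch is actually holding, I'll feel the door's rest position once more with a light touch.

Emit:
apply_moves --pt "0 -3 0 3 0" --pt "0 -3 0 3 0" --pt "0 -3 0 2 0" --pt "0 -3 0 1 0" --pt "0 -2.5 0 0 0" --pt "0 -1.8 0 0 0" --pt "0 -0.8 0 0 0" --pt "0 0 0 0 0" --pt "0 0 0 0 0"

```text
time_s: 25.57
eef_pos: [558.3, 19.1, 132.0]
ee_rot: [-0.001, 0.079, 0.997, 0.0]
force: [-1.1, -0.5, 0.8]
grip_width: -0.002
```

Emit:
apply_moves --pt "0 -0.2 0 0 0" --pt "0 -0.2 0 0 0" --pt "0 -0.2 0 0 0" --pt "0 0 0 0 0"

```text
time_s: 25.9
eef_pos: [564.8, 18.1, 133.0]
ee_rot: [0.0, 0.079, 0.997, -0.0]
force: [0.5, -0.5, 0.2]
grip_width: -0.004
```

Emit:
apply_moves --pt "0 -0.1 0 0 0" --pt "0 0 0 0 0"

```text
time_s: 26.07
eef_pos: [565.7, 18.0, 132.8]
ee_rot: [0.0, 0.079, 0.997, -0.0]
force: [-0.6, -0.2, 0.6]
grip_width: 0.002
```

Emit:
apply_moves --pt "0 -0.1 0 0 0" --pt "0 0 0 0 0"

```text
time_s: 26.23
eef_pos: [566.8, 17.8, 132.7]
ee_rot: [0.0, 0.079, 0.997, -0.0]
force: [-0.5, 0.3, 0.2]
grip_width: -0.001
```

Emit:
apply_moves --pt "0 -0.05 0 0 0" --pt "0 0 0 0 0"

```text
time_s: 26.4
eef_pos: [567.2, 17.7, 132.7]
ee_rot: [-0.0, 0.079, 0.997, -0.0]
force: [-0.3, 0.6, -0.0]
grip_width: -0.001
```

Emit:
apply_moves --pt "0 -0.05 0 0 0" --pt "0 0 0 0 0"

```text
time_s: 26.57
eef_pos: [567.3, 17.7, 132.7]
ee_rot: [-0.001, 0.079, 0.997, 0.0]
force: [-2.8, 1.0, 2.0]
grip_width: 0.0
```

Contact starts only at x ≈ 567.2. While closing, the bumper was already pushing back with about 5.8 N at 566.7, so the door is being held against the compressed bumper. That means it's latched. I'll retreat and hand in.

Emit:
apply_moves --pt "0 0.1 0 0 0" --pt "0 0.3 0 0 0" --pt "0 1 0 0 0" --pt "0 2 0 0 0" --pt "0 3 0 -1 0" --pt "0 3 0 -3 0" --pt "0 3 0 -3 0" --pt "0 3 0 -1 0" --pt "0 0 0 0 0" --pt "0 0 0 0 0" --pt "0 0 0 0 0"

```text
time_s: 27.48
eef_pos: [417.0, 41.6, 211.6]
ee_rot: [0.0, 0.079, 0.997, -0.0]
force: [0.2, 0.2, -0.7]
grip_width: -0.001
```

```bash
python3 - <<'E'
from h import *
S=ctrl.capture("scene");s=ctrl.sense();print(s["eef_pos"],s["force"],s["time_s"])
cv2.imwrite("pics/g16.png",cv2.resize(S[140:240,210:310],(600,600),interpolation=cv2.INTER_CUBIC)[:,:,::-1])
O=cv2.imread("pics/g15.png");print(np.abs(O.astype(int)-cv2.imread("pics/g16.png")).mean(2)[380:500,80:200].mean())
ctrl.finish_job()
E
```

```text
[417.09061154  41.51908665 211.20832048] [ 0.24695431  0.24053295 -0.17904958] 27.5333
2.2618287037037037
the job is handed in; nothing more can be done
```

View pics/g16.png

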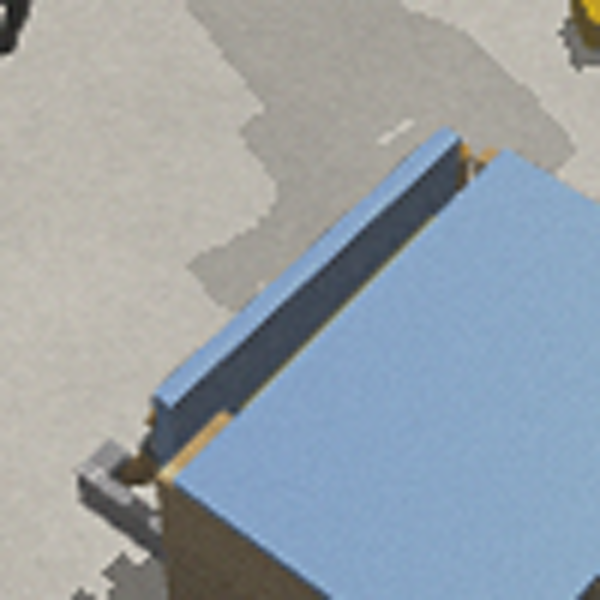

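The orange-lidded jar stands on the green pad, the tray is home, and the door is shut with its latch holding. I handed the job in at 27.5 s; it reports no verdict.

- **Jar:** after I let go it stood upright, about 3 mm from the pad's centre. Once the tray was in, the roof hid the jar from both cameras, so I could not check it again.
- **Tray:** I pushed it in slowly until the end stop was felt. The force rose from 2 N to about 40 N with no further movement, and the yellow front was flush with the cabinet.
- **Door:** the bevel passed the keeper at about 5–7 N. I then pressed to about 15.6 N at most (measured, all directions together), under the 18 N limit.
- **Latch:** a second light touch met the door at x ≈ 567.2 mm. While closing, the bumper was already pushing back with 5.8 N at 566.7 mm, so the latch is holding the door against it. The bolt shows inside the keeper in the last picture, and the door did not move after I backed off.
- **Door angle:** my own estimate from the camera-measured hinge was about 0.045 rad. That is at the edge of the 0.047 limit and slightly above the 0.04 expected when latched. It has an error of about 0.03 rad, so I relied on the touch test instead.
- **Other objects:** none had visibly moved in the last full view.

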